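Dispense the solid disc specimen from the star-wheel feeder

ROBOT

A 6-joint arm with a two-finger parallel gripper is mounted at the origin on the work surface. World frame = base frame: x ahead of the robot, y to its left, z up, the work surface at z = 0. Lengths are in m, angles in degrees, forces in N, time in s.
With the tool pointing down it reaches from about 0.25 to 0.725 m from the base axis. Payload 9.7 kg.
Tool frame: the origin (TCP) lies on the centre line of the jaws, within the pads' length; the fingertips stand 19 mm ahead of it and the grasp point (between the pads) is the TCP; z points along the fingers, y is the direction in which the jaws open and shut (so a half turn about z gives the same grasp; the last joint's range is limited). The gripper opens to 85 mm and grips with 20 to 120 N. Pads are 22 mm wide; open, the fingers measure 114 mm over their backs; the gripper's body (76 mm by 85 mm) begins 54 mm behind the grasp point. The pads swing forward as they close: fully open they stand 13 mm farther back than shut.
Start: joints at [-76.891, 4.979, 10.078, 95.1, 0, 90], TCP at [0.125, -0.536, 0.25] pointing down, gripper open.
Joint ranges: [-179.16, 179.16], [-48.56, 103.87], [-65.8, 70.77], [-126.05, 130.52], [-82.76, 87.17], [-180, 180]. Speed limits (degrees/s): [127.2, 127.2, 147.25, 180, 180, 180].

INTERFACE

Orientations are given as [roll, pitch, yaw] about the fixed x, y, z axes, in that order (R = Rz(yaw) Ry(pitch) Rx(roll)).
In Python, from workcell import bot gives the robot as it stands.
- The arm moves only by the tool servo_tool, never from a script. Its argument "motion" is a list that holds one entry, the list of rows, each a list of 6 numbers: the shift along the tool's x, y, z in mm, then the turn, a rotation vector about the tool's x, y, z in rad. A call has 1 to 5 rows; each row shifts and turns the commanded pose from where the row before left it, along the tool's axes as they then stand; what a row does not reach is not made up. A row lasts 1/10 s, in which the tool goes at most 50 mm and 8.59 degrees, less where a joint would pass 70% of its speed; a pose out of reach is approached as far as the arm can. A call is refused whole if a number of a shift passes 50 or a number of a turn 0.15, either way. A call with a gripper value outside its range is refused whole. "gripper" is the finger opening in mm, from 0 to 85.4, set as the call begins (left out, the last holds). The fingers move at their own pace and stop on an object; "newtons" is the grip in N (left out, the last holds). Time passes only in rows, so rows that do not move let the fingers close. It gives the time, the measured TCP pose, the force and the opening at its end, in the units of the state.
- bot.get_obs(): the state, without advancing time (a new reading comes with each control period).
- bot.camera(name): name is "scene" or "top"; returns a dict with "color" (480x640x3 uint8, red, green, blue), "fx", "fy", "cx", "cy" (pixels), "k1" (the pictures are not rectified: a ray, as slopes to the right and down, at radius r is drawn at 1 + k1 r^2 times it, then the intrinsics apply), "R" (3x3) and "t" (3): a world point X has camera coordinates R X + t. Camera axes: x right, y down, z forward; pixel columns grow to the right and rows downward; lengths in m; the calibration is good to about 2 mm. A picture is of the moment at which its call begins. There is no depth.
- bot.job_done(): hands the job in, once; it reports no verdict.
Trained networks look in a picture, given as the dict that the camera call returned (one of the last four; its "shot" number tells which), for a name from the list of things; names that differ only in an ending like _2 or _b are one class to them, and where a whole thing is asked for, a point or a joint stands for the part that bears it (a point fixed in the world has none). Each returns a list of dicts, best first, with "confidence" (0 to 1); they miss things now and then, are a little off and sometimes report something else, mostly with a low value. They report only what shows in the picture. A call takes as long as a camera call. They do not tell look-alikes from the thing itself.
- bot.look_for(picture, label): "rect" ([left, top, width, height] in pixels, round what is visible of it).
The state is a dict: "time": time; "q": joint angles; "qd": joint speeds; "joint_efforts": joint torques, N m; "ee_pos": TCP position; "tcp_rot": TCP orientation; "wrist_force": force on the tool from outside, world axes, zero at the start; "torque": the same for the moment, N m; "opening": finger opening in m.
Only numpy, scipy, OpenCV 4.12 (cv2) and the standard library are available. Lean on these libraries where they do the work, as an engineer would, in place of code of your own. Each camera call takes 0.05 s, during which the arm holds its last target.

TASK

Turn the specimen feeder's star wheel by its T-bar until the solid disc (not the ring) rests over the drop hole, with the tipping flap still shut and the wheel at rest. Then press the hand lever all the way down so that the disc tips out into the delivery tray, and let the lever come back up. Do not touch the disc or the ring, keep the ring in its wheel pocket, and leave the breakout box, multimeter and mug where they are.

Things in the scene. Friction and masses are not known exactly. Their poses are not given: they have to be found in the camera images.
- feeder: Fixed white feeder, 365 x 264 mm, 290 mm high. Its flat aluminium deck slopes 30 deg down to the delivery tray. Origin on the bench straight under the hub; x level, away from the tray; y left as seen from the tray; z up. The wheel's axis meets the deck's surface 200 mm above the origin, direction (-0.5, 0, 0.866). Deck from y -132 to 132 mm; a fence 20 mm high rings the wheel (inner radius 114 mm).
- wheel (a joint): Angle of the black star wheel on the deck, rad; grows anticlockwise seen from above; no stops; starts near 0. Six pockets 60 deg apart, open above, centred 80 mm from the axis between 15 mm vanes 22 mm high; at 0 and every 1.047 rad one is centred over the drop hole (0.05 rad off is still good). Specimens slide on the slippery deck with 2 to 4 mm of play. Stiff (0.3 N m), stays where left.
- tbar (a point): Grip point of the wheel's T-bar, on the wheel's axis 52 mm off the deck. Bar 80 long x 16 wide x 32 mm high (34 to 66 mm off the deck); below it only a 24 mm stem and the hub (92 mm across, 23 mm high). Axes turn with the wheel: x along the bar, z along the axis, up and leaning 30 deg to the tray side. At wheel angle 0 the bar points straight up and down the slope.
- disc: Solid brass disc, 60 mm across, 16 mm thick, about 0.36 kg, loose in the wheel pocket 120 deg from the drop hole, on one side or the other. Origin at the centre of its underside, z through its thickness.
- ring: Brass ring, 60 mm outer, 28 mm inner diameter, 16 mm thick, about 0.28 kg, loose in the wheel pocket 120 deg from the drop hole on the side where the disc is not. Origin at the centre of its underside.
- drop_hole (a point): Centre of the 72 mm square drop hole in the deck's surface, at the wheel's lowest place, 82 mm from the axis on the tray side; in the feeder's frame (-71, 0, 159) mm. The tipping flap is its floor while shut. Axes as the feeder's.
- flap (a joint): Angle of the steel tipping flap under the drop hole and of its hand lever, rad: 0 shut, flush with the deck; 0.5 at the lower stop. A spring holds it shut and shuts it when let go; pressing the lever's pad down opens it.
- lever_pad (a point): Top centre of the lever's black thumb pad (36 x 30 mm) beside the deck; in the feeder's frame (-110, 169, 193) mm when shut, (-115, 169, 151) mm at the stop; arc of 85 mm about a shaft along y through x -31, z 163 mm. Its top slopes 15 deg, rising to -x, when shut, 14 deg the other way at the stop. 4 to 10 N down moves it, 12 to 20 N holds it at the stop; the disc is out in 1 s.
- tray (a point): Floor centre of the open delivery tray (black rubber, 100 x 100 mm inside, walls 30 mm high) under the lip of the chute that slopes down from the drop hole; in the feeder's frame (-188, 0, 12) mm. Axes as the feeder's.
- breakout: Bystander: aluminium breakout box with sockets on top, 170 x 105 x 65 mm, on the feeder's -y side. Origin at the centre of its underside.
- multimeter: Bystander: black hand-held multimeter lying on its back, 185 x 88 x 48 mm, on the feeder's +y side. Origin at the centre of its underside.
- mug: Bystander: white mug, 80 mm across, 92 mm high, near the tray on the feeder's -y side. Origin at the centre of its underside.
There are look-alikes about, which are no part of the job. Leave any blue look-alike of the ring alone.

How it is judged (in metres and radians):
On the way, in this order (a step that is already met when the one before it is completed fails the run):
1. the solid disc rests over the drop hole, within 14 mm of its centre, flap shut, wheel at rest (distance between disc and drop_hole below 0.014 m and value of joint flap below 0.05 rad and velocity of joint wheel between -0.1 and 0.1 rad/s), for 0.3 s.
2. the lever is pressed all the way down (flap past 0.42 of 0.5 rad) (value of joint flap above 0.42 rad), for 0.1 s.
At the end, for the whole second after the job is handed in: The solid disc lies still in the delivery tray (centre within 50 mm along and 40 mm across of the tray's centre, under 40 mm above its floor), the flap is shut again (under 0.05 rad) and the ring is still in its wheel pocket, at rest (x of disc in the frame of tray between -0.05 and 0.05 m and y of disc in the frame of tray between -0.04 and 0.04 m and z of disc in the frame of tray below 0.04 m and linear speed of each of disc, ring below 0.02 m/s and value of joint flap below 0.05 rad and distance between ring and tbar below 0.12 m); the robot touches nothing.
It fails at once if the robot touches the disc or the ring (contact force between any of the fingers, the arm and disc above 0.5 N or contact force between any of the fingers, the arm and ring above 0.5 N).
It fails at once if the ring leaves the wheel (distance between ring and tbar above 0.12 m).
It fails at once if the breakout box, multimeter or mug is moved more than 20 mm (distance of any of breakout, multimeter, mug from where it was at the start of the episode above 0.02 m).
It also fails if it takes over 61 s, if anything falls off the work surface, if the arm or the gripper's body presses on something with over 40 N, if the wrist force passes 120 N, or if a joint passes its speed limit or range.

## Working session

There is one attempt and no reset: what is moved stays moved. The work goes in short steps, Python scripts to look and compute and a tool call to move; the robot and the scene stay as the last step left them, time stands still between calls to the robot, and variables do not carry over. Pictures are saved under pics/ and viewed, and the job is handed in when it is done.

Besides the shell and the picture viewer there is one more tool, called after "Request:" as name(argument=value, ...), one argument or row to a line, values as JSON. servo_tool: Moves the arm, as the interface text tells. Its arguments: {"type":"object","properties":{"motion":{"type":"array","items":{"type":"array","items":{"type":"array","items":{"type":"number"}}}},"gripper":{"type":"number"},"newtons":{"type":"number"}},"required":["motion"]}

```bash
ls; mkdir -p pics; python3 - <<'E'
from workcell import bot
import cv2
for n in ("scene","top"):
    p=bot.camera(n)
    cv2.imwrite(f"pics/{n}0.png",p["color"][:,:,::-1])
    print(n,p["fx"],p["fy"],p["cx"],p["cy"],p["k1"],p["R"],p["t"])
    for l in ("feeder","tbar","disc","ring","lever_pad","tray","breakout","multimeter","mug","drop_hole","wheel","flap"):
        try: print(l,[(r["rect"],round(r["confidence"],2)) for r in bot.look_for(p,l)][:4])
        except Exception as e: print(l,e)
o=bot.get_obs();print(o)
E
```

```text
pics
scene 540.699690370574 540.699690370574 316.9204235460707 233.05691878234177 0.05501078581953629 [[ 0.02153908  0.9996889   0.01257697]
 [ 0.78337318 -0.00905955 -0.62148563]
 [-0.62117834  0.02323869 -0.7833246 ]] [ 0.05439216 -0.35125356  1.74940807]
feeder [([243.0, 214.8, 165.0, 142.4], 0.93), ([270.7, 246.1, 26.7, 11.0], 0.18)]
tbar [([268.1, 219.2, 103.3, 53.1], 0.74), ([218.1, 194.3, 43.4, 43.7], 0.62), ([245.3, 217.1, 164.2, 140.1], 0.25)]
disc [([333.4, 253.1, 32.7, 17.8], 0.51)]
ring [([129.0, 304.8, 24.8, 22.6], 0.9), ([142.9, 247.2, 26.0, 22.9], 0.77), ([427.1, 231.7, 22.7, 17.7], 0.74), ([270.5, 244.4, 26.8, 15.3], 0.63)]
lever_pad [([382.3, 220.7, 21.9, 47.5], 0.78)]
tray [([244.6, 216.4, 164.2, 134.8], 0.97), ([327.6, 221.8, 78.5, 48.3], 0.74)]
breakout [([169.9, 247.7, 74.3, 81.6], 0.81), ([322.4, 221.4, 85.3, 47.2], 0.66), ([245.8, 213.2, 162.2, 142.4], 0.61)]
multimeter [([425.9, 267.1, 55.1, 77.7], 0.87), ([243.3, 216.5, 164.0, 138.8], 0.67)]
mug [([216.2, 193.9, 45.1, 47.0], 0.94), ([379.8, 221.3, 29.1, 50.5], 0.38)]
drop_hole []
wheel [([266.2, 219.9, 105.7,
[... 1084 characters left out ...]
7], 0.84), ([291.6, 179.4, 17.7, 20.8], 0.58)]
{'time': 1.3, 'q': array([-7.68917231e+01,  4.97870809e+00,  1.00777731e+01,  9.50992900e+01,
       -2.69660494e-03,  8.99994425e+01]), 'qd': array([-0.00196962,  0.02090268, -0.07046247,  0.00178854, -0.07344282,
       -0.14586613]), 'joint_efforts': array([-6.38827056e-03, -5.20096207e+01,  4.64868414e+01,  1.31758519e-03,
       -3.33869511e-04,  1.39866111e-05]), 'ee_pos': array([ 0.12472236, -0.53566708,  0.25028203]), 'tcp_rot': array([-1.79999775e+02,  2.69660276e-03,  1.31088345e+01]), 'wrist_force': array([ 0.78497367, -0.22272296,  0.3510567 ]), 'torque': array([ 0.01011237, -0.00064536,  0.00967304]), 'opening': 0.08509529422565813}
```

```bash
python3 - <<'E'
import cv2
a=cv2.imread("pics/scene0.png");cv2.imwrite("pics/s_c.png",cv2.resize(a[170:370,110:500],None,fx=2,fy=2,interpolation=cv2.INTER_CUBIC))
a=cv2.imread("pics/top0.png");cv2.imwrite("pics/t_c.png",cv2.resize(a[130:330,230:400],None,fx=3,fy=3,interpolation=cv2.INTER_CUBIC)[:600])
E
```

```text
(no output)
```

View pics/s_c.png

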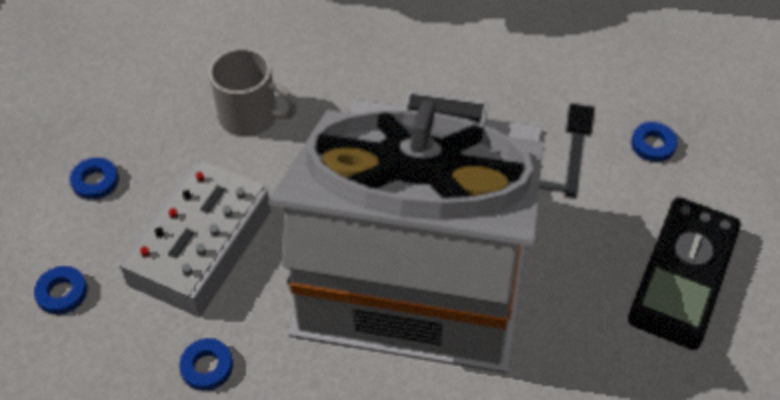

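View pics/t_c.png

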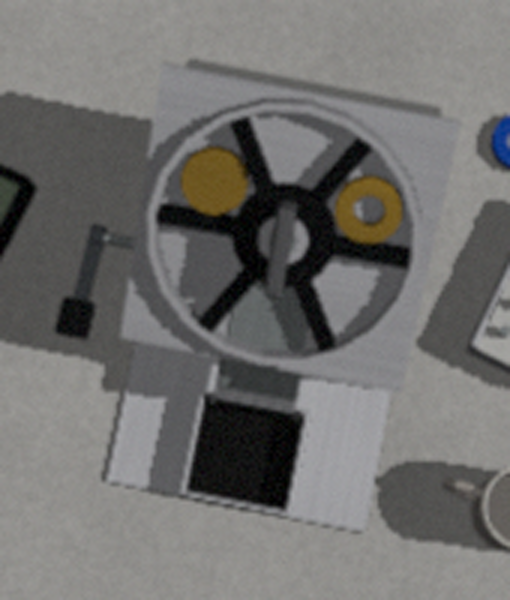

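View pics/top0.png

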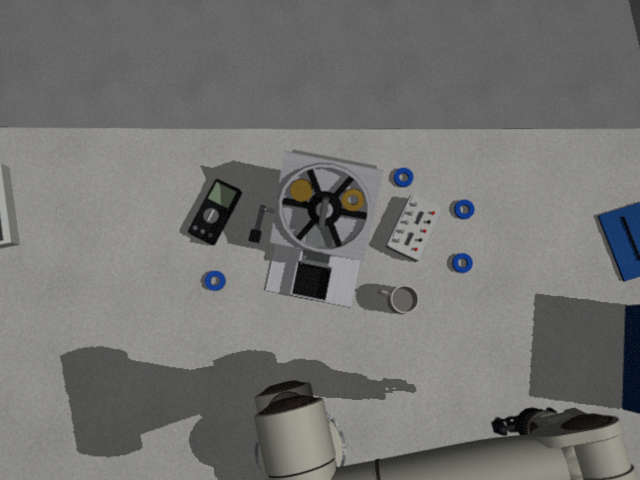

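```bash
cat > h.py <<'E'
import numpy as np, json
from scipy.optimize import least_squares
from scipy.spatial.transform import Rotation as Ro
C={}
C["scene"]=dict(f=540.699690370574,cx=316.9204235460707,cy=233.05691878234177,k1=0.05501078581953629,R=np.array([[0.02153908,0.9996889,0.01257697],[0.78337318,-0.00905955,-0.62148563],[-0.62117834,0.02323869,-0.7833246]]),t=np.array([0.05439216,-0.35125356,1.74940807]))
C["top"]=dict(f=580.6115176095402,cx=326.1655318975408,cy=240.12064578666724,k1=0.031301677875299166,R=np.array([[-0.004122,-0.99984161,0.0173135],[-0.98827792,0.00143085,-0.1526588],[0.15260985,-0.01773981,-0.98812729]]),t=np.array([-0.07291455,0.59639609,1.65466076]))
def proj(cam,X):
    c=C[cam];X=np.atleast_2d(X);Y=X@c["R"].T+c["t"];s=Y[:,:2]/Y[:,2:]
    s=s*(1+c["k1"]*(s**2).sum(1,keepdims=True))
    return s*c["f"]+[c["cx"],c["cy"]]
E=np.array([.8660254,0,.5]);N=np.array([-.5,0,.8660254])
def deck(r,adeg,h):
    a=np.radians(adeg);return np.array([0,0,.2])+r*np.cos(a)*E+r*np.sin(a)*np.array([0,1,0])+h*N
def F2W(p,P):
    return np.atleast_2d(P)@Ro.from_euler('z',p[2]).as_matrix().T+[p[0],p[1],0]
E
cat > fit.py <<'E'
from h import *
obs=[("top",[-.110,.169,.193],(255,235.7)),("scene",[-.110,.169,.193],(400,229.5)),
("top",deck(.08,60,.016),(301.7,190.3)),("scene",deck(.08,60,.016),(350,260)),
("top",deck(.08,-60,.016),(353,200)),("scene",deck(.08,-60,.016),(284,250.5)),
("top",deck(0,0,.066),(230+281/3,130+251/3)),("scene",deck(0,0,.066),(110+447/2,170+106/2))]
def res(p): return np.concatenate([proj(c,F2W(p,X))[0]-np.array(u) for c,X,u in obs])
s=least_squares(res,[.6,0,-.1],loss='soft_l1');print(s.x,np.degrees(s.x[2]));print(np.round(s.fun.reshape(-1,2),1))
for c in C: print(c,"cam",-C[c]["R"].T@C[c]["t"])
np.save("pose.npy",s.x)
import cv2
for n,(x0,y0,w,h,k) in dict(scene=(230,190,190,180,4),top=(235,140,160,180,4)).items():
    k=3.3;a=cv2.imread(f"pics/{n}0.png")
    b=cv2.resize(a[y0:y0+h,x0:x0+w],None,fx=k,fy=k,interpolation=cv2.INTER_CUBIC)
    def L(P,col,closed=False):
        q=((proj(n,F2W(s.x,P))-[x0,y0]+.5)*k).astype(int);cv2.polylines(b,[q],closed,col,1)
    th=np.arange(0,361,5)
    L(np.array([deck(.114,a_,.02) for a_ in th]),(0,0,255))
    L(np.array([deck(.114,a_,.0) for a_ in th]),(0,100,255))
    L(np.array([deck(.046,a_,.023) for a_ in th]),(0,255,255))
    for a_ in range(30,390,60): L(np.array([deck(.046,a_,.022),deck(.11,a_,.022)]),(255,255,0))
    for z in (.012,.042): L(np.array([[-.188+i,j,z] for i,j in((.05,.05),(.05,-.05),(-.05,-.05),(-.05,.05))]),(0,255,0),True)
    L(np.array([deck(0,0,.066)+ i*E+np.array([0,j,0]) for i,j in((.04,.008),(.04,-.008),(-.04,-.008),(-.04,.008))]),(255,0,255),True)
    L(np.array([[-.11+i,.169+j,.193-i*.268] for i,j in((.015,.018),(.015,-.018),(-.015,-.018),(-.015,.018))]),(255,0,0),True)
    L(np.array([deck(0,0,0)+ i*E+np.array([0,j,0]) for i,j in((.18,.132),(.18,-.132),(-.12,-.132),(-.12,.132))]),(0,0,0),True)
    cv2.imwrite(f"pics/fit_{n}.png",b[:600,:800])
E
python3 fit.py
```

```text
[ 0.66338357 -0.06798651 -0.1978649 ] -11.336823480808926
[[ -0.5  -1.1]
 [ -0.3  -1.3]
 [ -0.8  -1.1]
 [ -0.9  -1. ]
 [ -0.4  -0.7]
 [  0.2  -1.3]
 [ -1.2   0.6]
 [-12.    2.5]]
scene cam [ 1.36068546 -0.09821139  1.15137125]
top cam [ 0.336587   -0.04440299  1.72732297]
```

View pics/fit_top.png

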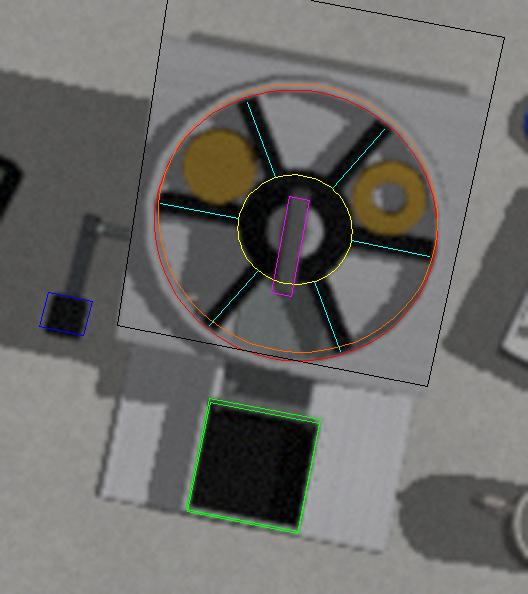

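View pics/fit_scene.png

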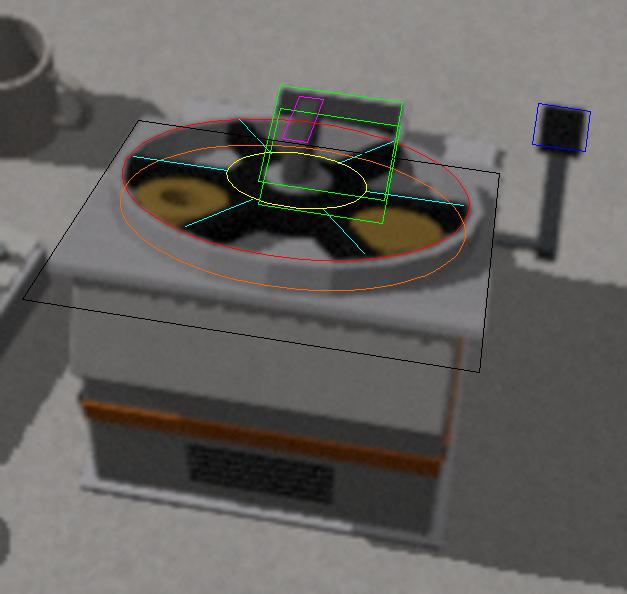

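```bash
python3 - <<'E'
s=open('fit.py').read()
s=s.replace("(110+447/2,170+106/2)","(110+424/2,170+105/2)").replace("def res(p)","obs=[(c,X,(u[0]-(.33 if c=='top' else .25),u[1]-(.33 if c=='top' else .25))) for c,X,u in obs]\ndef res(p)")
open('fit.py','w').write(s)
E
python3 fit.py
python3 - <<'E'
import sys;sys.path.insert(0,'.')
from h import *
p=np.load('pose.npy')
import cv2
a=cv2.imread("pics/scene0.png");cv2.imwrite("pics/s_z.png",cv2.resize(a[205:285,240:420],None,fx=4.4,fy=4.4,interpolation=cv2.INTER_CUBIC))
print("tbar",F2W(p,deck(0,0,.052)),"pad",F2W(p,[-.11,.169,.193]),F2W(p,[-.115,.169,.151]))
for b in (0,120):
    ax=Ro.from_euler('z',p[2]).as_matrix()
    z=-ax@N; 
    for sgn in(1,-1):
        x=ax@(np.cos(np.radians(b))*E+np.sin(np.radians(b))*np.array([0,1,0]))*sgn
        R=np.stack([x,np.cross(z,x),z],1);print(b,sgn,Ro.from_matrix(R).as_euler('xyz',degrees=True))
E
```

```text
[ 0.66369785 -0.06819216 -0.19618859] -11.240778193554846
[[-0.  -0.8]
 [-0.2 -1. ]
 [-0.4 -0.8]
 [-0.7 -0.6]
 [-0.1 -0.5]
 [ 0.3 -0.9]
 [-0.8  0.9]
 [-0.4  3.3]]
scene cam [ 1.36068546 -0.09821139  1.15137125]
top cam [ 0.336587   -0.04440299  1.72732297]
tbar [[ 0.63819661 -0.06312391  0.24503332]] pad [[0.5887516  0.11900843 0.193     ]] [[0.58384752 0.11998309 0.151     ]]
0 1 [180.         -30.00000011 -11.24077819]
0 -1 [180.          30.00000011 168.75922181]
120 1 [153.4349487   14.4775122  105.32427288]
120 -1 [-153.4349487   -14.4775122   -74.67572712]
```

View pics/s_z.png

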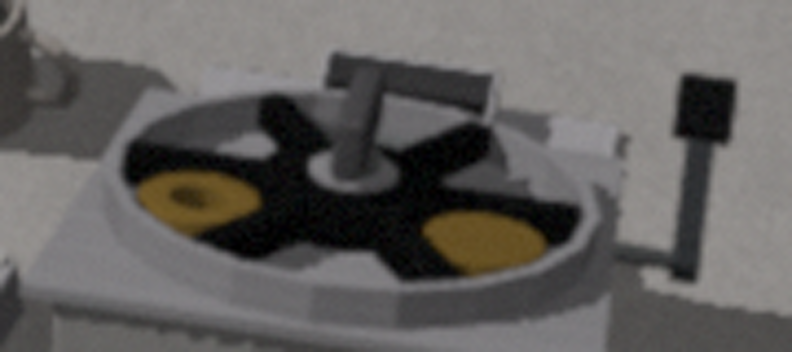

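View pics/fit_scene.png

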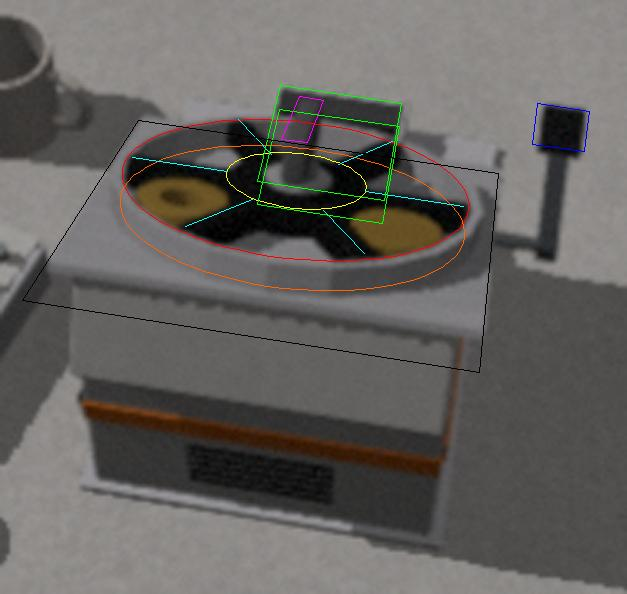

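```bash
sed -i 's/^obs=\[(c,X/obs=[(c,X/; s/for c,X,u in obs\]$/for c,X,u in obs][:7]/' fit.py; grep -n ":7" fit.py
# tray corners (top, 3.3x coords -> px)
python3 - <<'E'
s=open('fit.py').read()
k="""tr=[((-.138,.05),(208,402)),((-.138,-.05),(318,420)),((-.238,-.05),(297,530)),((-.238,.05),(188,510))]
obs=obs+[("top",[a,b,.036],(u/3.3-.35+235,v/3.3-.35+140)) for (a,b),(u,v) in tr]
def res(p)"""
s=s.replace("def res(p)",k,1);open('fit.py','w').write(s)
E
python3 fit.py
python3 - <<'E'
import cv2
a=cv2.imread("pics/fit_top.png")
b=cv2.imread("pics/top0.png")
cv2.imwrite("pics/t_z.png",cv2.resize(b[160:260,275:375],None,fx=6,fy=6,interpolation=cv2.INTER_CUBIC))
E
```

```text
6:obs=[(c,X,(u[0]-(.33 if c=='top' else .25),u[1]-(.33 if c=='top' else .25))) for c,X,u in obs][:7]
[ 0.66375652 -0.06810277 -0.19640591] -11.25322973956275
[[-0.  -0.8]
 [-0.2 -1. ]
 [-0.4 -0.9]
 [-0.7 -0.6]
 [-0.1 -0.5]
 [ 0.4 -0.8]
 [-0.8  0.8]
 [ 0.4 -1.2]
 [ 0.5 -0.1]
 [ 0.4  0.3]
 [-0.4 -0.3]]
scene cam [ 1.36068546 -0.09821139  1.15137125]
top cam [ 0.336587   -0.04440299  1.72732297]
```

View pics/fit_top.png

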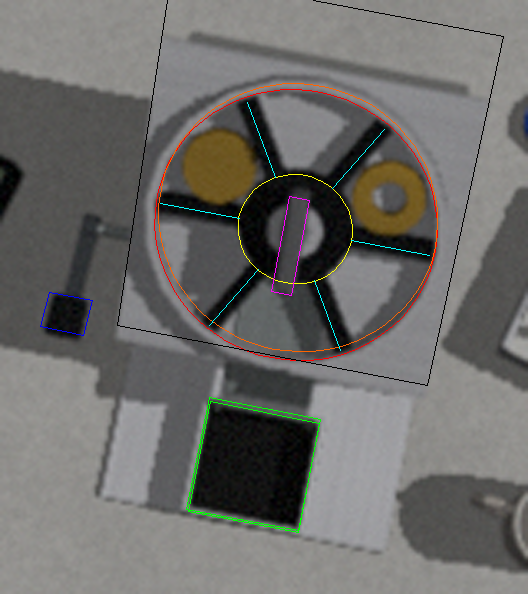

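View pics/t_z.png

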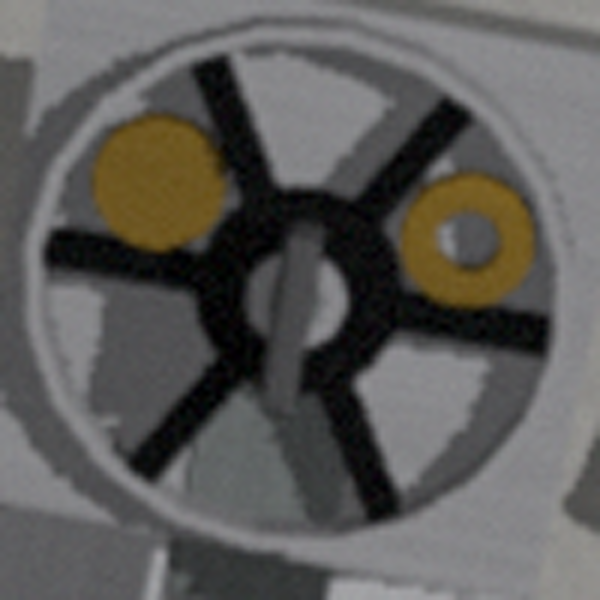

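```bash
cat >> h.py <<'E'
import cv2
def undist(cam,uv):
    c=C[cam];K=np.array([[c["f"],0,c["cx"]],[0,c["f"],c["cy"]],[0,0,1.]])
    return cv2.undistortPoints(np.asarray(uv,float).reshape(-1,1,2),K,np.array([c["k1"],0,0,0.])).reshape(-1,2)
def onplane(cam,uv,p,h):
    """feeder deck coords (up-slope, y) on plane h above deck"""
    c=C[cam];s=undist(cam,uv);d=np.c_[s,np.ones(len(s))]@c["R"];o=-c["R"].T@c["t"]
    M=Ro.from_euler('z',p[2]).as_matrix();n=M@N;q=np.array([p[0],p[1],.2])+h*n
    l=((q-o)@n)/(d@n);X=o+d*l[:,None]
    Y=(X-np.array([p[0],p[1],.2]))@M
    return Y@E,Y[:,1]
def wheel(img,p,cam="top",thr=45):
    g=img.max(2);v,u=np.nonzero(g<thr);k=(u>240)&(u<410)&(v>140)&(v<280);u,v=u[k],v[k]
    x,y=onplane(cam,np.c_[u,v],p,.018);r=np.hypot(x,y);a=np.arctan2(y,x);k=(r>.055)&(r<.105);a=a[k];r=r[k]
    out=[]
    for c0 in range(30,390,60):
        d=(a-np.radians(c0)+np.pi)%(2*np.pi)-np.pi;m=abs(d)<.3
        out.append((c0,m.sum(),round(float(np.median(d[m])),3) if m.sum() else None))
    return out,np.mean([o[2] for o in out if o[1]>20])
E
python3 - <<'E'
from h import *
p=np.load('pose.npy');img=cv2.imread('pics/top0.png')
for t in(30,40,50): print(t,wheel(img,p,thr=t))
E
```

```text
30 ([(30, np.int64(98), 0.009), (90, np.int64(103), -0.004), (150, np.int64(81), -0.004), (210, np.int64(90), 0.015), (270, np.int64(100), 0.025), (330, np.int64(95), 0.02)], np.float64(0.010166666666666666))
40 ([(30, np.int64(106), 0.015), (90, np.int64(112), -0.004), (150, np.int64(92), -0.003), (210, np.int64(95), 0.012), (270, np.int64(108), 0.025), (330, np.int64(104), 0.022)], np.float64(0.011166666666666667))
50 ([(30, np.int64(121), 0.015), (90, np.int64(119), -0.004), (150, np.int64(99), 0.001), (210, np.int64(105), 0.018), (270, np.int64(119), 0.025), (330, np.int64(114), 0.021)], np.float64(0.012666666666666666))
```

Request:
servo_tool(
  motion=[
    [[0, 0, -20, 0, 0, -0.05], [0, 0, -20, 0, 0, -0.1], [0, 0, -20, 0, 0, -0.1], [0, 0, -20, 0, 0, -0.1], [0, 0, -20, 0, 0, -0.05]],
  ],
  gripper=60,
)

```text
time: 1.8
ee_pos: [0.1247, -0.5356, 0.3511]
tcp_rot: [180.0, 0.0, 36.2]
wrist_force: [0.1, 0.8, -0.3]
opening: 0.0599
```

```bash
cat > plan.py <<'E'
from h import *
def plan(pos0,rpy0,pos1,rpy1,n,rs=1,rr=.005):
    R=Ro.from_euler('xyz',rpy0,degrees=True);p=np.array(pos0,float);R1=Ro.from_euler('xyz',rpy1,degrees=True);p1=np.array(pos1,float)
    rows=[]
    for i in range(n):
        k=n-i
        s=R.inv().apply((p1-p)/k)*1e3; w=(R.inv()*R1).as_rotvec()/k
        s=np.round(s/rs)*rs; w=np.round(w/rr)*rr
        p=p+R.apply(s/1e3);R=R*Ro.from_rotvec(w)
        rows.append([float(round(v,3)) for v in (*s,*w)])
    for i in range(0,n,5): print(str(rows[i:i+5]).replace(" ","").replace(".0,",",").replace(".0]","]"))
    print("end",p.round(4),R.as_euler('xyz',degrees=True).round(2),"err",((p1-p)*1e3).round(1),np.degrees((R.inv()*R1).magnitude()).round(2))
E
python3 - <<'E'
from workcell import bot
o=bot.get_obs();print(o["time"],o["q"].round(2),o["ee_pos"].round(4),o["tcp_rot"].round(2),o["opening"])
E
```

```text
1.8 [-76.89   8.81  25.82 107.     0.    66.87] [ 0.1247 -0.5356  0.3511] [179.99   0.    36.24] 0.05990690889950649
```

```bash
python3 - <<'E'
from plan import *
p=np.load('pose.npy');M=Ro.from_euler('z',p[2]).as_matrix()
g=F2W(p,deck(.0,0,.053))[0];print("grasp",g, "standoff",g+.1*M@N)
plan([.1247,-.5356,.3511],[180,0,36.2],g+.1*M@N,[180,30,180+np.degrees(p[2])],25)
E
```

```text
grasp [ 0.637766   -0.06293141  0.24589935] standoff [ 0.58872728 -0.05317413  0.33250189]
[[26,-5,1,-0.025,-0.01,-0.09],[27,-2,0,-0.025,-0.01,-0.09],[27,0,0,-0.025,-0.01,-0.09],[27,3,-0,-0.025,-0.01,-0.09],[26,5,-0,-0.025,-0.01,-0.09]]
[[26,7,-0,-0.025,-0.01,-0.09],[25,10,-0,-0.025,-0.01,-0.09],[24,12,-0,-0.025,-0.01,-0.09],[23,14,-0,-0.025,-0.01,-0.09],[21,16,-0,-0.025,-0.01,-0.09]]
[[20,18,-0,-0.025,-0.01,-0.09],[18,20,0,-0.025,-0.01,-0.09],[17,21,1,-0.025,-0.01,-0.09],[15,22,1,-0.025,-0.01,-0.09],[12,24,1,-0.025,-0.01,-0.09]]
[[10,25,2,-0.025,-0.01,-0.09],[8,25,2,-0.025,-0.01,-0.09],[6,26,3,-0.02,-0.01,-0.09],[3,26,3,-0.025,-0.01,-0.09],[1,26,4,-0.02,-0.01,-0.09]]
[[-1,26,5,-0.025,-0.01,-0.09],[-3,26,5,-0.02,-0.01,-0.09],[-6,26,6,-0.025,-0.01,-0.09],[-8,25,6,-0.02,-0.01,-0.09],[-10,24,7,-0.025,-0.005,-0.09]]
end [ 0.5886 -0.053   0.3329] [179.96  29.91 168.71] err [ 0.2 -0.2 -0.4] 0.09
```

Request:
servo_tool(
  motion=[
    [[26, -5, 1, -0.025, -0.01, -0.09], [27, -2, 0, -0.025, -0.01, -0.09], [27, 0, 0, -0.025, -0.01, -0.09], [27, 3, 0, -0.025, -0.01, -0.09], [26, 5, 0, -0.025, -0.01, -0.09]],
  ],
)

```text
time: 2.3
ee_pos: [0.2188, -0.4385, 0.3465]
tcp_rot: [173.6, 4.4, 61.8]
wrist_force: [0.2, -0.8, 0.4]
opening: 0.0599
```

Request:
servo_tool(
  motion=[
    [[26, 7, 0, -0.025, -0.01, -0.09], [25, 10, 0, -0.025, -0.01, -0.09], [24, 12, 0, -0.025, -0.01, -0.09], [23, 14, 0, -0.025, -0.01, -0.09], [21, 16, 0, -0.025, -0.01, -0.09]],
  ],
)

```text
time: 2.8
ee_pos: [0.3123, -0.3427, 0.3411]
tcp_rot: [169.8, 11.1, 87.1]
wrist_force: [-0.3, -0.5, 0.3]
opening: 0.0603
```

Request:
servo_tool(
  motion=[
    [[20, 18, 0, -0.025, -0.01, -0.09], [18, 20, 0, -0.025, -0.01, -0.09], [17, 21, 1, -0.025, -0.01, -0.09], [15, 22, 1, -0.025, -0.01, -0.09], [12, 24, 1, -0.025, -0.01, -0.09]],
  ],
)

```text
time: 3.3
ee_pos: [0.4056, -0.2461, 0.3378]
tcp_rot: [169.2, 18.7, 112.8]
wrist_force: [-0.1, -0.6, -0.3]
opening: 0.06
```

Request:
servo_tool(
  motion=[
    [[10, 25, 2, -0.025, -0.01, -0.09], [8, 25, 2, -0.025, -0.01, -0.09], [6, 26, 3, -0.02, -0.01, -0.09], [3, 26, 3, -0.025, -0.01, -0.09], [1, 26, 4, -0.02, -0.01, -0.09]],
  ],
)

```text
time: 3.8
ee_pos: [0.4981, -0.1508, 0.3355]
tcp_rot: [172.9, 25.7, 139.8]
wrist_force: [-0.3, -1.0, -0.7]
opening: 0.06
```

Request:
servo_tool(
  motion=[
    [[-1, 26, 5, -0.025, -0.01, -0.09], [-3, 26, 5, -0.02, -0.01, -0.09], [-6, 26, 6, -0.025, -0.01, -0.09], [-8, 25, 6, -0.02, -0.01, -0.09], [-10, 24, 7, -0.025, -0.005, -0.09]],
  ],
)

```text
time: 4.3
ee_pos: [0.5905, -0.0534, 0.3322]
tcp_rot: [-180.0, 29.9, 168.8]
wrist_force: [-0.1, -0.8, -0.5]
opening: 0.0603
```

```bash
python3 - <<'E'
from plan import *
from workcell import bot
a=bot.camera("scene");b=bot.camera("top")
cv2.imwrite("pics/a1.png",cv2.resize(a["color"][130:330,200:460,::-1],None,fx=3,fy=3));cv2.imwrite("pics/b1.png",cv2.resize(b["color"][100:320,220:420,::-1],None,fx=2.7,fy=2.7))
o=bot.get_obs();print(o["time"],o["q"].round(2),o["ee_pos"].round(4),o["tcp_rot"].round(2),o["opening"])
p=np.load('pose.npy');g=F2W(p,deck(.0,0,.053))[0]
R=Ro.from_euler('xyz',o["tcp_rot"],degrees=True);print("shift tool mm",R.inv().apply(g-o["ee_pos"])*1e3)
E
```

```text
4.4 [ -3.36 -15.84  -6.12  70.1   -3.88   6.8 ] [ 0.5911 -0.0528  0.3312] [179.99  29.85 168.8 ] 0.06016807846397151
shift tool mm [ 1.00345633 -0.92298856 97.7686771 ]
```

View pics/a1.png

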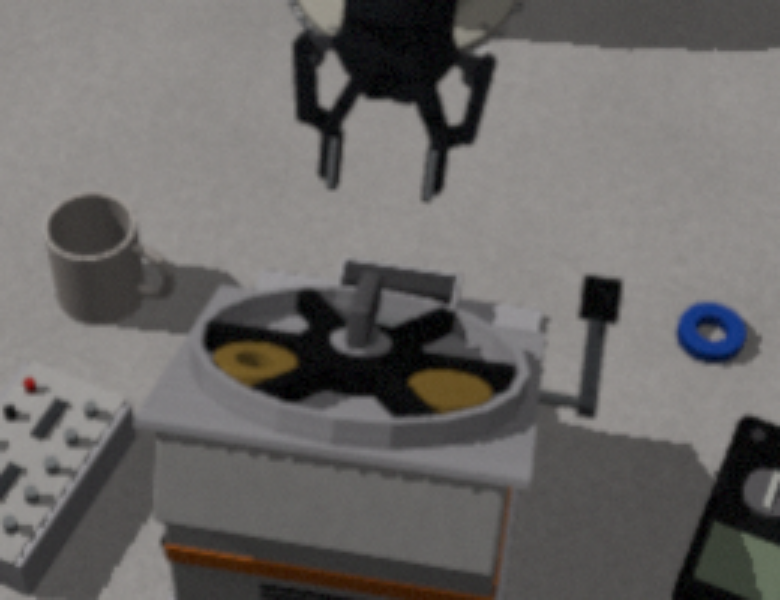

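View pics/b1.png

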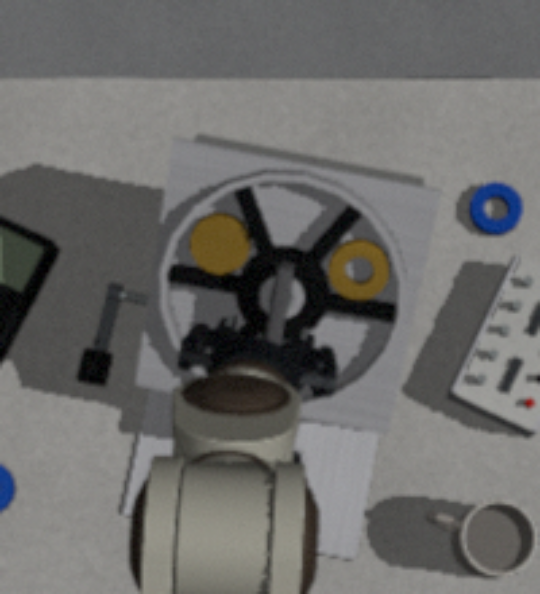

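Request:
servo_tool(
  motion=[
    [[0, 0, 12, 0, 0, 0], [0, 0, 14, 0, 0, 0], [1, -1, 14, 0, 0, 0], [0, 0, 14, 0, 0, 0], [0, 0, 14, 0, 0, 0]],
  ],
)

```text
time: 4.9
ee_pos: [0.6225, -0.0625, 0.2711]
tcp_rot: [180.0, 29.9, 168.5]
wrist_force: [-0.7, -0.3, -0.5]
opening: 0.0598
```

Request:
servo_tool(
  motion=[
    [[0, 0, 12, 0, 0, 0], [0, 0, 10, 0, 0, 0], [0, 0, 7, 0, 0, 0], [0, 0, 0, 0, 0, 0], [0, 0, 0, 0, 0, 0]],
  ],
)

```text
time: 5.4
ee_pos: [0.6365, -0.0647, 0.2478]
tcp_rot: [180.0, 29.9, 168.5]
wrist_force: [0.1, 0.1, 0.4]
opening: 0.0601
```

```bash
cat > look.py <<'E'
from plan import *
from workcell import bot
import sys
tag=sys.argv[1]
a=bot.camera("scene");b=bot.camera("top")
cv2.imwrite(f"pics/a{tag}.png",cv2.resize(a["color"][130:330,200:460,::-1],None,fx=3,fy=3));cv2.imwrite(f"pics/b{tag}.png",cv2.resize(b["color"][100:320,220:420,::-1],None,fx=2.7,fy=2.7))
o=bot.get_obs();print(o["time"],o["q"].round(2),o["ee_pos"].round(4),o["tcp_rot"].round(2),o["opening"],o["wrist_force"].round(1),o["torque"].round(2))
p=np.load('pose.npy');g=F2W(p,deck(.0,0,.053))[0]
R=Ro.from_euler('xyz',o["tcp_rot"],degrees=True);print("shift tool mm",R.inv().apply(g-o["ee_pos"])*1e3)
E
python3 look.py 2
```

```text
5.5 [ -4.35 -11.4  -11.83  59.78  -3.49   6.16] [ 0.6365 -0.0647  0.2484] [179.95  29.98 168.54] 0.060014644163073026 [ 0.1 -0.4  0.3] [ 0.12  0.46 -0.02]
shift tool mm [0.51420897 1.98320448 2.58926569]
```

View pics/a2.png

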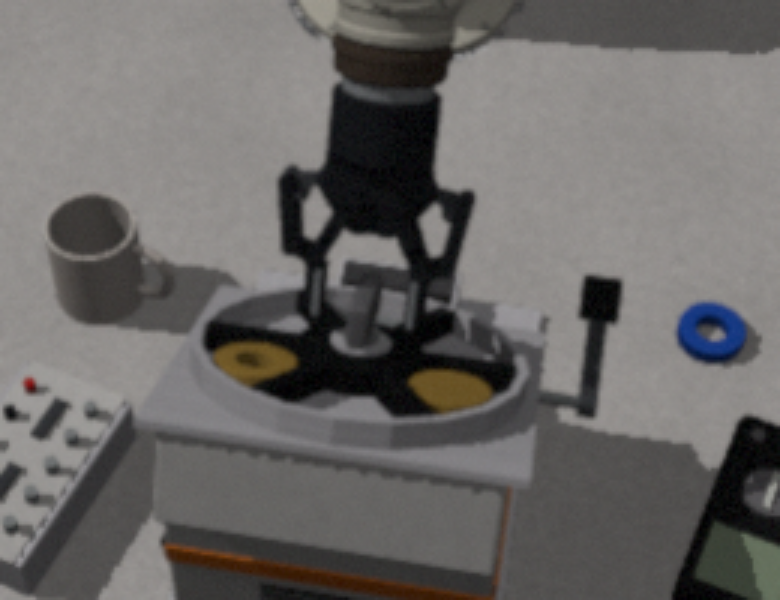

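Request:
servo_tool(
  motion=[
    [[0, 1, 1, 0, 0, 0], [0, 1, 1, 0, 0, 0], [0, 0, 0, 0, 0, 0], [0, 0, 0, 0, 0, 0], [0, 0, 0, 0, 0, 0]],
  ],
  gripper=0,
  newtons=50,
)

```text
time: 6.0
ee_pos: [0.6375, -0.0644, 0.2483]
tcp_rot: [-179.9, 30.1, 168.5]
wrist_force: [-12.2, -7.5, 10.4]
opening: 0.0153
```

Request:
servo_tool(
  motion=[
    [[0, 0, 0, 0, 0, 0], [0, 0, 0, 0, 0, 0], [0, 0, 0, 0, 0, 0]],
  ],
)

```text
time: 6.3
ee_pos: [0.6375, -0.0644, 0.2483]
tcp_rot: [-179.9, 30.1, 168.5]
wrist_force: [-12.4, -7.3, 11.1]
opening: 0.0155
```

```bash
python3 look.py 3
```

```text
6.4 [ -4.21 -11.34 -11.82  59.65  -3.75   6.32] [ 0.6375 -0.0644  0.2483] [-179.9    30.08  168.49] 0.0153154363987746 [-12.   -5.9  12.2] [-1.17  1.43 -0.48]
shift tool mm [1.28375512 1.45141683 2.07855377]
```

View pics/a3.png

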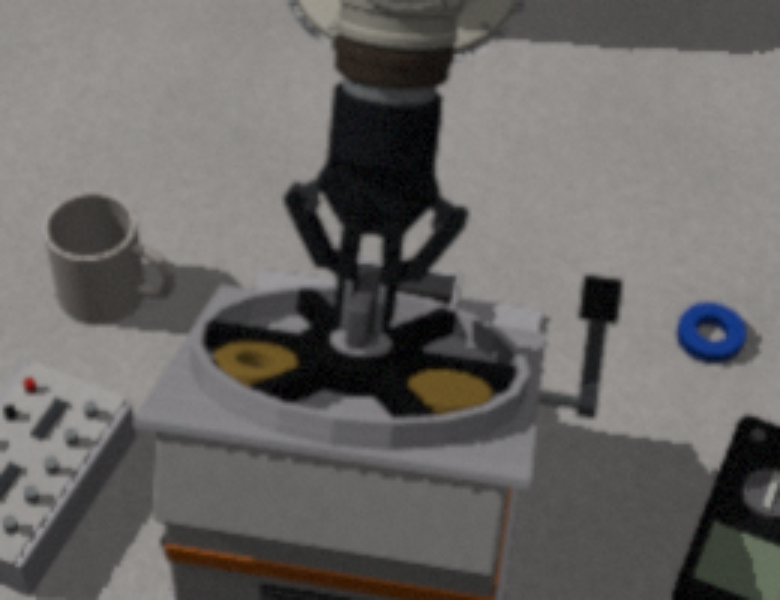

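Request:
servo_tool(
  motion=[
    [[0, -1, -1, 0, 0, 0], [0, 0, -1, 0, 0, -0.03], [0, 0, 0, 0, 0, -0.06], [0, 0, 0, 0, 0, -0.07], [0, 0, 0, 0, 0, -0.07]],
  ],
)

```text
time: 6.9
ee_pos: [0.6374, -0.0641, 0.2484]
tcp_rot: [-172.4, 29.2, -176.2]
wrist_force: [5.1, -3.2, 2.6]
opening: 0.0153
```

Request:
servo_tool(
  motion=[
    [[0, 0, 0, 0, 0, -0.07], [0, 0, 0, 0, 0, -0.07], [0, 0, 0, 0, 0, -0.07], [0, 0, 0, 0, 0, -0.07], [0, 0, 0, 0, 0, -0.07]],
  ],
)

```text
time: 7.4
ee_pos: [0.6373, -0.0637, 0.2483]
tcp_rot: [-162.4, 24.7, -154.1]
wrist_force: [3.6, -0.4, 2.1]
opening: 0.0152
```

```bash
python3 look.py 4
```

```text
7.5 [ -4.24 -11.35 -11.81  59.7   -3.54 -27.08] [ 0.6373 -0.0637  0.2483] [-162.43   24.74 -154.22] 0.015434640842849155 [ 5.3 -2.   2.2] [-0.38 -0.59  0.4 ]
shift tool mm [0.33448669 1.24974608 2.22039588]
```

View pics/a4.png

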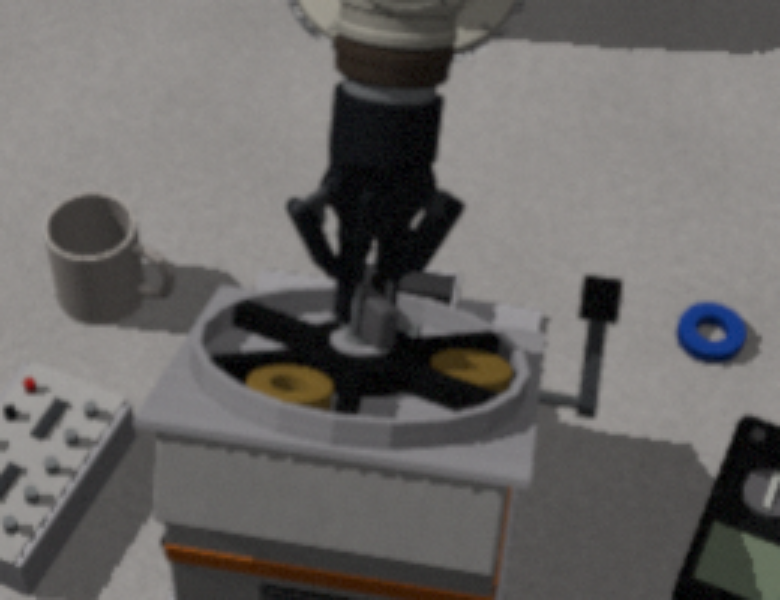

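View pics/b4.png

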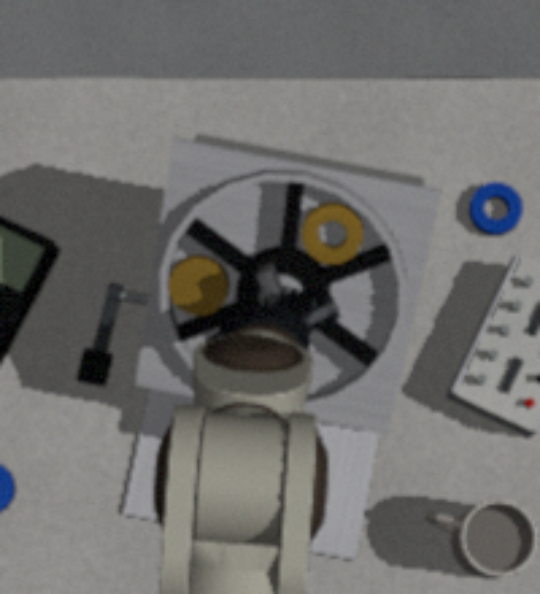

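Request:
servo_tool(
  motion=[
    [[0, 0, 0, 0, 0, -0.07], [0, 0, 0, 0, 0, -0.07], [0, 0, 0, 0, 0, -0.07], [0, 0, 0, 0, 0, -0.07], [0, 0, 0, 0, 0, -0.07]],
  ],
)

```text
time: 8.0
ee_pos: [0.6371, -0.0634, 0.2481]
tcp_rot: [-155.2, 17.4, -134.2]
wrist_force: [3.5, 1.0, 2.4]
opening: 0.0159
```

Request:
servo_tool(
  motion=[
    [[0, 0, 0, 0, 0, -0.07], [0, 0, 0, 0, 0, -0.07], [0, 0, 0, 0, 0, -0.07], [0, 0, 0, 0, 0, -0.07], [0, 0, 0, 0, 0, -0.07]],
  ],
)

```text
time: 8.5
ee_pos: [0.6369, -0.0632, 0.2479]
tcp_rot: [-151.1, 8.3, -115.9]
wrist_force: [2.5, 2.5, 3.5]
opening: 0.0151
```

Request:
servo_tool(
  motion=[
    [[0, 0, 0, 0, 0, -0.07], [0, 0, 0, 0, 0, -0.07], [0, 0, 0, 0, 0, -0.07], [0, 0, 0, 0, 0, -0.07], [0, 0, 0, 0, 0, -0.07]],
  ],
)

```text
time: 9.0
ee_pos: [0.6365, -0.0631, 0.2478]
tcp_rot: [-150.1, -1.6, -98.4]
wrist_force: [-2.0, 2.8, 3.0]
opening: 0.015
```

Request:
servo_tool(
  motion=[
    [[0, 0, 0, 0, 0, -0.06], [0, 0, 0, 0, 0, -0.06], [0, 0, 0, 0, 0, -0.06], [0, 0, 0, 0, 0, -0.06], [0, 0, 0, 0, 0, -0.05]],
  ],
)

```text
time: 9.5
ee_pos: [0.6363, -0.063, 0.2476]
tcp_rot: [-151.6, -9.7, -83.8]
wrist_force: [-4.4, 3.3, 4.0]
opening: 0.0154
```

Request:
servo_tool(
  motion=[
    [[0, 0, 0, 0, 0, -0.04], [0, 0, 0, 0, 0, -0.03], [0, 0, 0, 0, 0, -0.02], [0, 0, 0, 0, 0, 0], [0, 0, 0, 0, 0, 0]],
  ],
)

```text
time: 10.0
ee_pos: [0.6361, -0.0631, 0.2475]
tcp_rot: [-152.5, -12.1, -79.3]
wrist_force: [-4.9, 3.4, 4.6]
opening: 0.0151
```

```bash
python3 look.py 5; python3 - <<'E'
from plan import *
p=np.load('pose.npy');M=Ro.from_euler('z',p[2]).as_matrix()
from workcell import bot
o=bot.get_obs();R=Ro.from_euler('xyz',o["tcp_rot"],degrees=True).as_matrix();x=-M.T@R[:,0];print("wheel by tool x",np.arctan2(x[1],x@E), "tool z dot", (M.T@R[:,2]).round(3))
E
```

```text
10.1 [  -4.21  -11.38  -11.86   59.85   -3.49 -108.8 ] [ 0.6361 -0.0631  0.2475] [-152.5   -12.1   -79.31] 0.015210379974598865 [-5.1  2.5  4.3] [0.36 0.74 0.09]
shift tool mm [-0.16728138 -0.69441426  2.16340336]
wheel by tool x 2.0056734621136196 tool z dot [ 0.498  0.    -0.867]
```

View pics/a5.png

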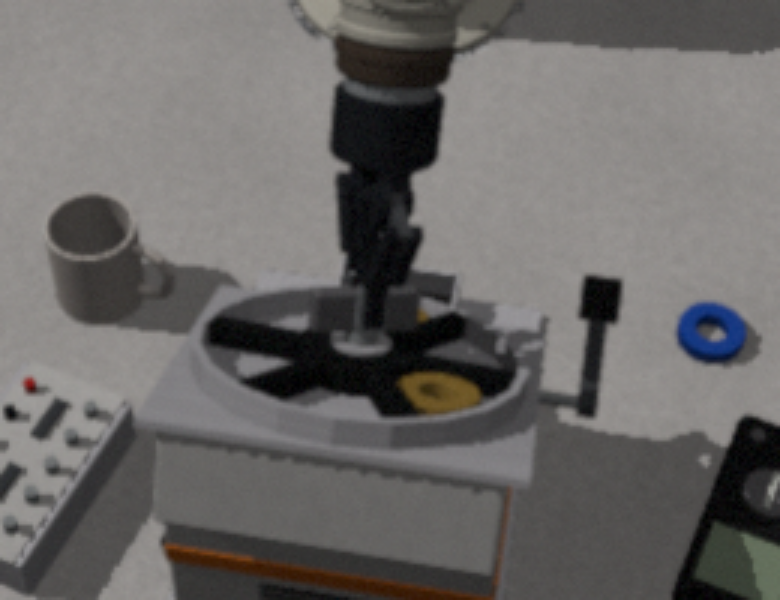

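View pics/b5.png

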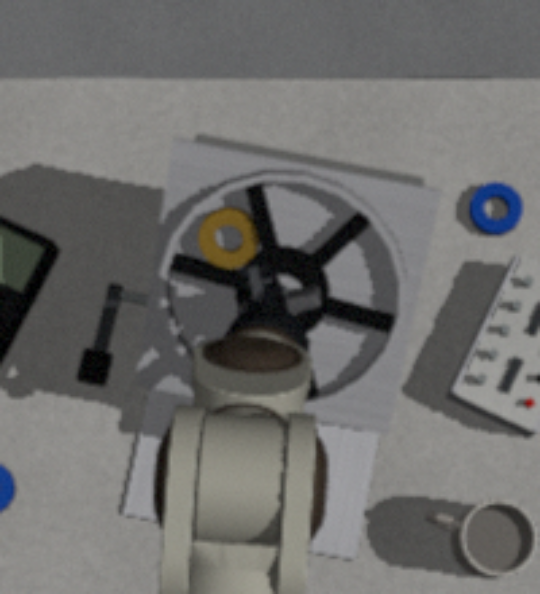

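Request:
servo_tool(
  motion=[
    [[0, 0, 0, 0, 0, -0.03], [0, 0, 0, 0, 0, -0.03], [0, 0, 0, 0, 0, -0.025], [0, 0, 0, 0, 0, 0], [0, 0, 0, 0, 0, 0]],
  ],
)

```text
time: 10.6
ee_pos: [0.636, -0.0631, 0.2475]
tcp_rot: [-153.5, -14.3, -74.8]
wrist_force: [-4.5, 2.4, 5.4]
opening: 0.0152
```

```bash
cat > meas.py <<'E'
from plan import *
import sys
p=np.load('pose.npy');M=Ro.from_euler('z',p[2]).as_matrix()
from workcell import bot
b=bot.camera("top");cv2.imwrite(f"pics/top{sys.argv[1]}.png",b["color"][:,:,::-1])
o=bot.get_obs();R=Ro.from_euler('xyz',o["tcp_rot"],degrees=True).as_matrix();x=-M.T@R[:,0];print(o["time"],"wheel by tool x",np.arctan2(x[1],x@E),o["wrist_force"].round(1))
print(wheel(b["color"],p))
E
python3 meas.py 6
```

```text
10.65 wheel by tool x 2.090755944319846 [-5.2  3.   4.3]
([(30, np.int64(114), -0.005), (90, np.int64(115), -0.024), (150, np.int64(185), -0.042), (210, np.int64(64), 0.011), (270, np.int64(119), 0.013), (330, np.int64(105), 0.01)], np.float64(-0.006166666666666668))
```

Request:
servo_tool(
  motion=[
    [[0, 0, 0, 0, 0, 0], [0, 0, 0, 0, 0, 0], [0, 0, 0, 0, 0, 0], [0, 0, 0, 0, 0, 0], [0, 0, -5, 0, 0, 0]],
  ],
  gripper=50,
)

```text
time: 11.15
ee_pos: [0.6339, -0.0633, 0.2509]
tcp_rot: [-153.6, -14.4, -74.8]
wrist_force: [-0.6, 0.1, -0.3]
opening: 0.0501
```

Request:
servo_tool(
  motion=[
    [[0, 0, -15, 0, 0, 0], [0, 0, -25, 0, 0, 0], [0, 0, -30, 0, 0, 0], [0, 0, -30, 0, 0, 0], [0, 0, -30, 0, 0, 0]],
  ],
)

```text
time: 11.65
ee_pos: [0.5693, -0.0504, 0.3671]
tcp_rot: [-153.4, -14.4, -74.9]
wrist_force: [-0.6, 0.0, 0.8]
opening: 0.0501
```

```bash
python3 look.py 7; python3 meas.py 7;python3 - <<'E'
from plan import *
from workcell import bot
o=bot.get_obs();p=np.load('pose.npy')
g=F2W(p,[-.111,.169,.30])[0];print(g)
plan(o["ee_pos"],o["tcp_rot"],g,[180,0,-90+np.degrees(p[2])],15)
E
```

```text
11.75 [  -3.14  -17.62   -3.08   74.4    -4.09 -112.82] [ 0.5697 -0.0503  0.3714] [-153.03  -14.57  -74.94] 0.05000555950228429 [ 0.3  0.5 -0.4] [ 0.08  0.44 -0.02]
shift tool mm [ -2.623443     2.87107041 143.24612808]
11.8 wheel by tool x 2.091585388992922 [ 0.6 -0.2  0.3]
([(30, np.int64(113), -0.006), (90, np.int64(118), -0.023), (150, np.int64(196), 0.111), (210, np.int64(121), -0.025), (270, np.int64(120), 0.014), (330, np.int64(103), 0.007)], np.float64(0.013000000000000003))
[0.58787018 0.11930925 0.3       ]
[[-11,-3,3,-0.035,-0.01,0.035],[-12,-3,3,-0.035,-0.01,0.035],[-12,-2,4,-0.035,-0.01,0.035],[-12,-2,4,-0.035,-0.01,0.035],[-12,-2,4,-0.035,-0.01,0.035]]
[[-11,-1,4,-0.035,-0.01,0.035],[-12,-1,4,-0.035,-0.01,0.035],[-11,-1,4,-0.035,-0.01,0.035],[-12,-1,4,-0.035,-0.01,0.035],[-11,-0,4,-0.035,-0.01,0.035]]
[[-11,-0,4,-0.035,-0.005,0.03],[-12,0,4,-0.03,-0.01,0.03],[-11,0,4,-0.035,-0.005,0.035],[-12,1,4,-0.03,-0.01,0.035],[-11,1,4,-0.035,-0.005,0.03]]
end [0.588  0.1192 0.2996] [ 1.7995e+02 -1.2000e-01 -1.0125e+02] err [-0.1  0.1  0.4] 0.13
```

View pics/a7.png

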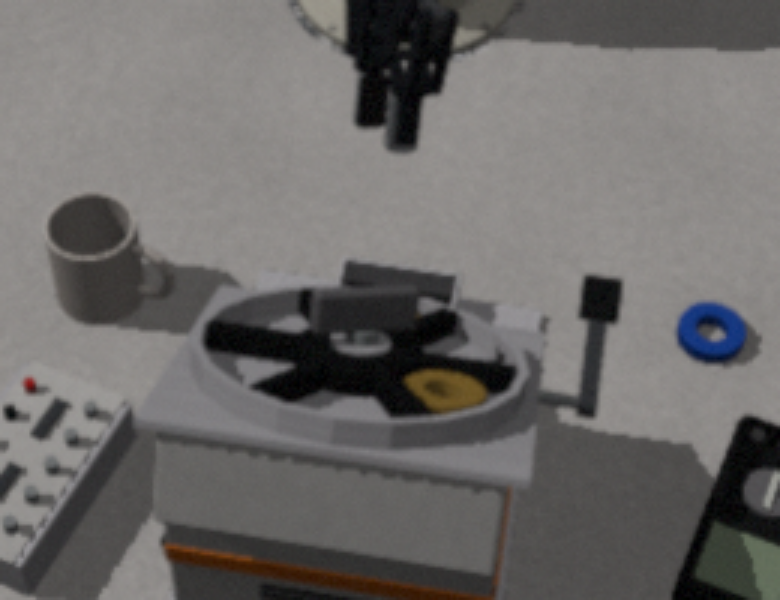

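View pics/b7.png

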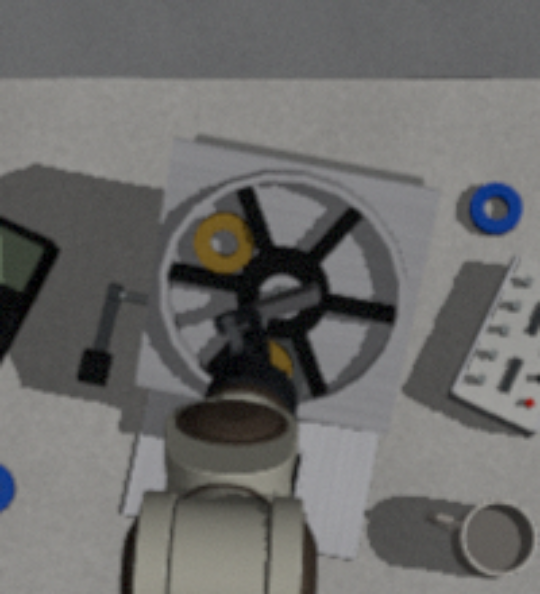

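Request:
servo_tool(
  motion=[
    [[-11, -3, 3, -0.035, -0.01, 0.035], [-12, -3, 3, -0.035, -0.01, 0.035], [-12, -2, 4, -0.035, -0.01, 0.035], [-12, -2, 4, -0.035, -0.01, 0.035], [-12, -2, 4, -0.035, -0.01, 0.035]],
  ],
  gripper=0,
  newtons=40,
)

```text
time: 12.3
ee_pos: [0.5767, 0.0079, 0.3401]
tcp_rot: [-162.1, -7.9, -83.2]
wrist_force: [-0.6, 0.3, -0.3]
opening: 0.0003
```

Request:
servo_tool(
  motion=[
    [[-11, -1, 4, -0.035, -0.01, 0.035], [-12, -1, 4, -0.035, -0.01, 0.035], [-11, -1, 4, -0.035, -0.01, 0.035], [-12, -1, 4, -0.035, -0.01, 0.035], [-11, 0, 4, -0.035, -0.01, 0.035]],
  ],
)

```text
time: 12.8
ee_pos: [0.5825, 0.0633, 0.3161]
tcp_rot: [-171.3, -2.8, -92.3]
wrist_force: [0.3, 0.5, -0.6]
opening: -0.0001
```

Request:
servo_tool(
  motion=[
    [[-11, 0, 4, -0.035, -0.005, 0.03], [-12, 0, 4, -0.03, -0.01, 0.03], [-11, 0, 4, -0.035, -0.005, 0.035], [-12, 1, 4, -0.03, -0.01, 0.035], [-11, 1, 4, -0.035, -0.005, 0.03]],
  ],
)

```text
time: 13.3
ee_pos: [0.588, 0.1195, 0.2945]
tcp_rot: [179.5, -0.2, -101.3]
wrist_force: [-0.4, -0.4, 0.7]
opening: 0.0004
```

```bash
python3 look.py 8; python3 meas.py 8;python3 - <<'E'
from plan import *
from workcell import bot
o=bot.get_obs();p=np.load('pose.npy')
g=F2W(p,[-.111,.169,.193])[0]
R=Ro.from_euler('xyz',o["tcp_rot"],degrees=True);print("tool shift to pad",R.inv().apply(g-o["ee_pos"])*1e3)
# disc centre from colour
im=cv2.imread('pics/top8.png');hsv=cv2.cvtColor(im,cv2.COLOR_BGR2HSV)
m=cv2.inRange(hsv,(12,120,50),(30,255,255));n,l,s,c=cv2.connectedComponentsWithStats(m)
for i in range(1,n):
    if s[i][4]>40:
        x,y=onplane("top",[c[i]],p,.016);print(s[i],c[i].round(1),x.round(4),y.round(4))
E
```

```text
13.4 [ 1.1500e+01  1.4190e+01  2.5400e+01  1.0184e+02  1.0000e-02 -6.7260e+01] [0.5883 0.1197 0.2932] [ 179.41   -0.23 -101.24] 2.6901375340058037e-05 [ 0.9 -0.1  0.7] [ 0.05 -0.03  0.01]
shift tool mm [169.31181211 -84.60423903  47.136009  ]
13.45 wheel by tool x 1.5737664534318607 [-0.3 -0.   0. ]
([(30, np.int64(116), -0.005), (90, np.int64(117), -0.024), (150, np.int64(105), -0.014), (210, np.int64(106), -0.005), (270, np.int64(119), 0.013), (330, np.int64(107), 0.007)], np.float64(-0.004666666666666667))
tool shift to pad [ -0.49305361  -0.40462371 100.97842249]
[292 179  22  22 303] [302.4 189.7] [0.0393] [0.0652]
[307 226  21  21 359] [316.9 236.1] [-0.0816] [0.0055]
```

View pics/a8.png

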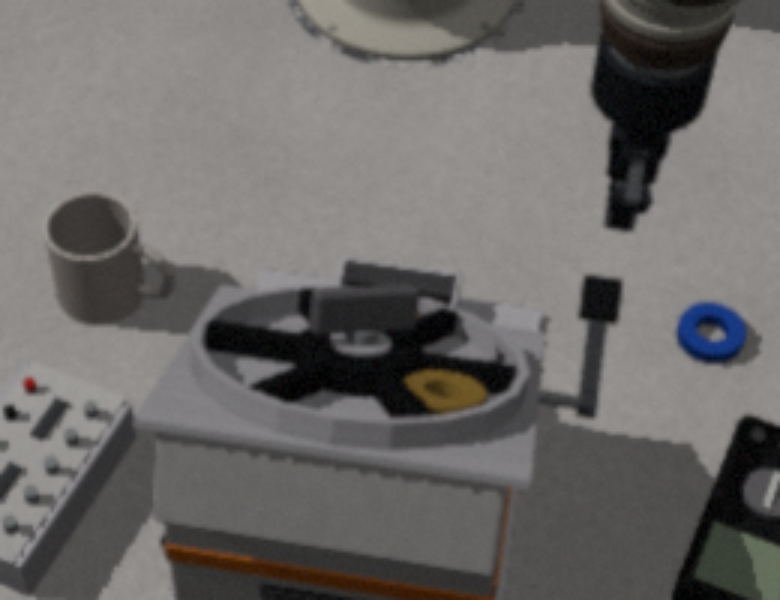

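View pics/b8.png

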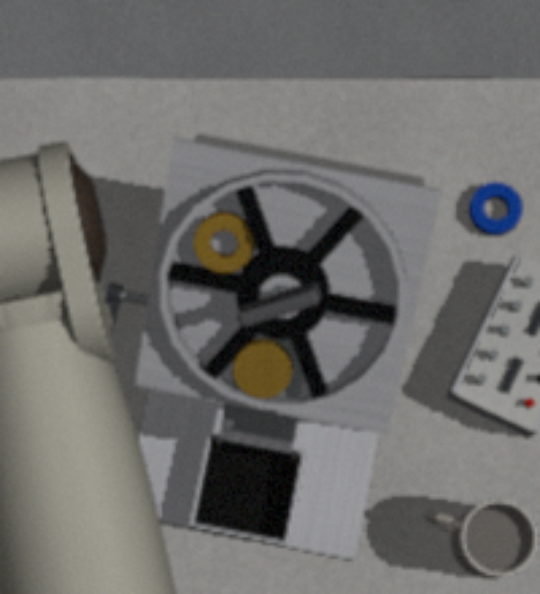

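```bash
python3 - <<'E'
from plan import *
p=np.load('pose.npy')
for f in('top0','top8'):
    im=cv2.imread(f'pics/{f}.png');hsv=cv2.cvtColor(im,cv2.COLOR_BGR2HSV)
    m=cv2.inRange(hsv,(12,100,40),(32,255,255))
    cs,_=cv2.findContours(m,cv2.RETR_EXTERNAL,cv2.CHAIN_APPROX_NONE)
    for c in cs:
        if len(c)>40:
            (cx,cy),r=cv2.minEnclosingCircle(c);e=cv2.fitEllipse(c);x,y=onplane("top",[e[0]],p,.014)
            print(f,np.round(e[0],1),np.round(e[1],1),"xy",x.round(4),y.round(4),"r",np.hypot(x,y).round(4),"ang",np.degrees(np.arctan2(y,x)).round(2))
# hole/flap + tray position check: fence circle centre
im=cv2.imread('pics/top8.png');cv2.imwrite('pics/z8.png',cv2.resize(im[195:300,280:360],None,fx=5.5,fy=5.5,interpolation=cv2.INTER_CUBIC))
k=lambda P:((proj("top",F2W(p,P))-[280,195]+.5)*5.5).round(0).tolist()
print("hole corners in z8",k(np.array([deck(0,0,0)+i*E+np.array([0,j,0]) for i,j in((-.046,.036),(-.046,-.036),(-.118,-.036),(-.118,.036))])))
print("disc ideal",k(deck(.082,180,.016)))
E
```

```text
top0 [352.5 199.8] [21.4 22.2] xy [0.0376] [-0.0694] r [0.0789] ang [-61.51]
top0 [301. 190.] [21.6 22. ] xy [0.037] [0.0691] r [0.0784] ang [61.85]
top8 [316.8 236.1] [20.7 21.4] xy [-0.0823] [0.0059] r [0.0826] ang [175.91]
top8 [302.4 189.7] [21.1 22.1] xy [0.0386] [0.0654] r [0.0759] ang [59.47]
hole corners in z8 [[161.0, 140.0], [304.0, 167.0], [278.0, 300.0], [137.0, 273.0]]
disc ideal [[217.0, 232.0]]
```

View pics/z8.png

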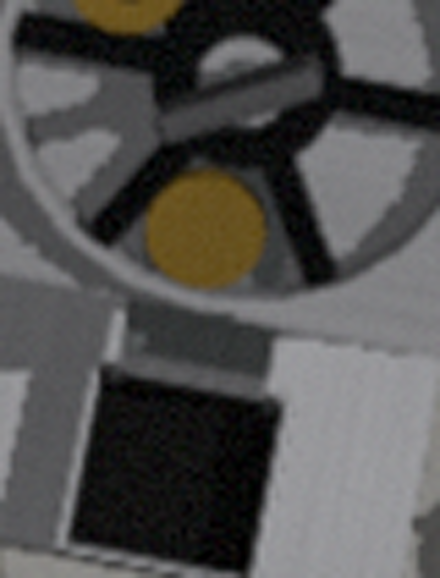

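Request:
servo_tool(
  motion=[
    [[0, 0, 12, 0, 0, 0], [0, 0, 18, 0, 0, 0], [0, 0, 18, 0, 0, 0], [0, 1, 15, 0, 0, 0], [0, 0, 8, 0, 0, 0]],
  ],
)

```text
time: 13.95
ee_pos: [0.586, 0.1184, 0.2235]
tcp_rot: [179.6, -0.2, -101.2]
wrist_force: [0.3, 0.7, -0.3]
opening: -0.0002
```

Request:
servo_tool(
  motion=[
    [[0, 0, 5, 0, 0, 0], [0, 0, 5, 0, 0, 0], [0, 0, 5, 0, 0, 0], [0, 0, 5, 0, 0, 0], [0, 0, 0, 0, 0, 0]],
  ],
)

```text
time: 14.45
ee_pos: [0.5865, 0.1191, 0.2043]
tcp_rot: [179.6, -0.2, -101.3]
wrist_force: [0.8, 1.4, 2.9]
opening: 0.0001
```

```bash
python3 look.py 9
```

```text
14.55 [ 1.148e+01  1.140e+01  1.219e+01  9.116e+01 -2.000e-02 -6.726e+01] [0.5867 0.1191 0.2048] [ 1.7967e+02 -1.6000e-01 -1.0125e+02] 4.0899490770665225e-05 [-0.2  0.5  3. ] [ 0.08 -0.04 -0.02]
shift tool mm [168.67696486 -85.41788601 -41.17986113]
```

View pics/a9.png

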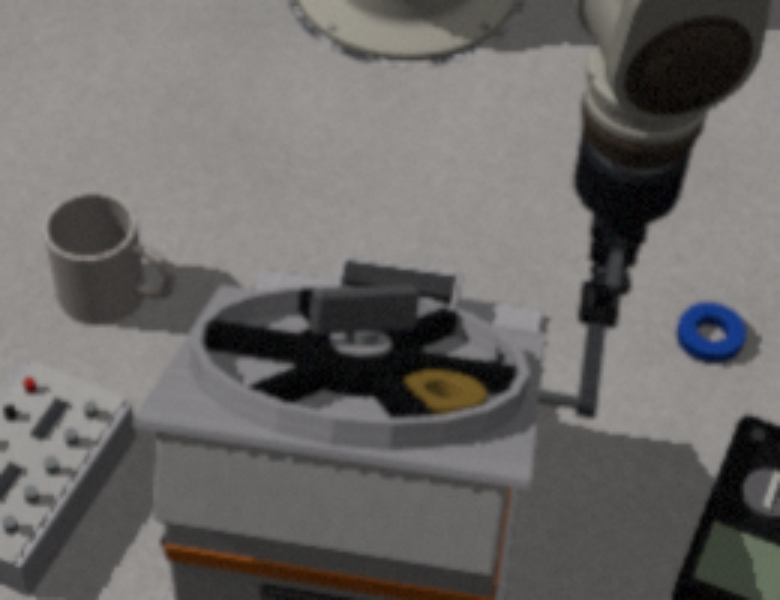

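Request:
servo_tool(
  motion=[
    [[0, 0, 6, 0, 0, 0], [0, 0, 6, 0, 0, 0], [0, 0, 6, 0, 0, 0], [0, 0, 6, 0, 0, 0], [0, 0, 4, 0, 0, 0]],
  ],
)

```text
time: 15.05
ee_pos: [0.5862, 0.1192, 0.1763]
tcp_rot: [179.6, -0.2, -101.2]
wrist_force: [-1.0, 0.8, 6.8]
opening: 0.0002
```

Request:
servo_tool(
  motion=[
    [[0, 0, 2, 0, 0, 0], [0, 0, 2, 0, 0, 0], [0, 0, 2, 0, 0, 0], [0, 0, 0, 0, 0, 0]],
  ],
)

```text
time: 15.45
ee_pos: [0.5866, 0.1191, 0.1714]
tcp_rot: [179.7, -0.1, -101.3]
wrist_force: [-0.9, 0.9, 8.5]
opening: -0.0
```

```bash
python3 look.py 10
```

```text
15.55 [ 1.148e+01  1.109e+01  8.140e+00  8.735e+01 -2.000e-02 -6.726e+01] [0.5866 0.1191 0.1713] [ 1.7973e+02 -1.3000e-01 -1.0125e+02] -0.0002628507574321843 [-0.9  0.3  8.2] [ 0.07  0.12 -0.03]
shift tool mm [168.7302964  -85.3319757  -74.61821337]
```

View pics/a10.png

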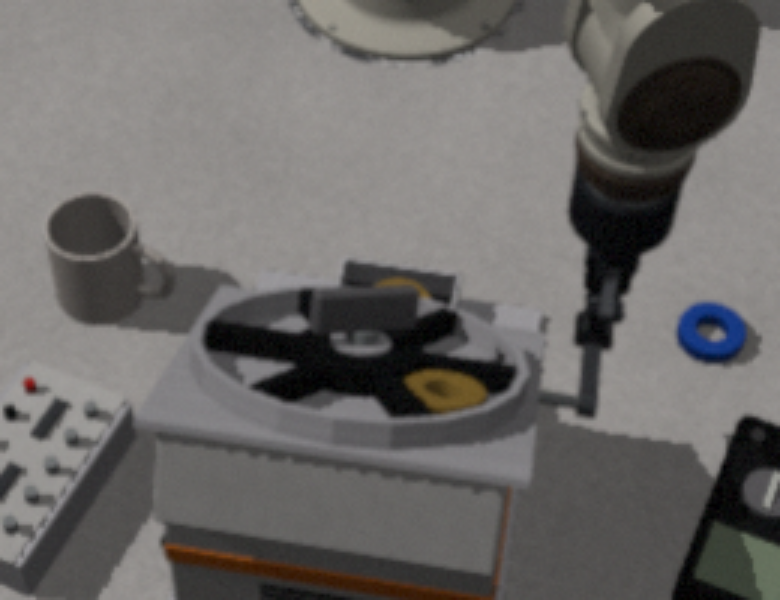

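View pics/b10.png

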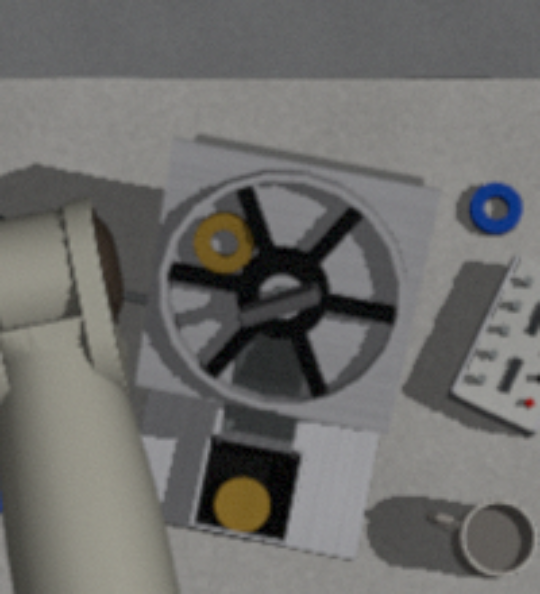

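Request:
servo_tool(
  motion=[
    [[0, 0, 2, 0, 0, 0], [0, 0, 2, 0, 0, 0], [0, 0, 0, 0, 0, 0]],
  ],
)

```text
time: 15.85
ee_pos: [0.5869, 0.1191, 0.1707]
tcp_rot: [179.9, -0.1, -101.3]
wrist_force: [-7.3, -2.2, 28.0]
opening: -0.0001
```

Request:
servo_tool(
  motion=[
    [[0, 0, 1, 0, 0, 0], [0, 0, 1, 0, 0, 0], [0, 0, 0, 0, 0, 0], [0, 0, 0, 0, 0, 0]],
  ],
)

```text
time: 16.25
ee_pos: [0.587, 0.1191, 0.1705]
tcp_rot: [-180.0, -0.0, -101.3]
wrist_force: [-10.6, -1.2, 38.0]
opening: -0.0002
```

Request:
servo_tool(
  motion=[
    [[0, 0, -4, 0, 0, 0], [0, 0, -6, 0, 0, 0], [0, 0, -8, 0, 0, 0], [0, 0, -8, 0, 0, 0], [0, 0, -8, 0, 0, 0]],
  ],
)

```text
time: 16.75
ee_pos: [0.5869, 0.119, 0.1991]
tcp_rot: [179.7, -0.2, -101.3]
wrist_force: [2.2, 0.1, 3.5]
opening: 0.0001
```

Request:
servo_tool(
  motion=[
    [[0, 0, -8, 0, 0, 0], [0, 0, -10, 0, 0, 0], [0, 0, -20, 0, 0, 0], [0, 0, -20, 0, 0, 0], [0, 0, -20, 0, 0, 0]],
  ],
)

```text
time: 17.25
ee_pos: [0.5864, 0.1191, 0.2768]
tcp_rot: [179.5, -0.2, -101.3]
wrist_force: [0.4, -1.1, 0.0]
opening: 0.0002
```

Request:
servo_tool(
  motion=[
    [[0, 20, -10, 0, 0, 0], [0, 30, -5, 0, 0, 0], [0, 30, 0, 0, 0, 0], [0, 20, 0, 0, 0, 0], [0, 0, 0, 0, 0, 0]],
  ],
)

```text
time: 17.75
ee_pos: [0.4869, 0.1391, 0.2929]
tcp_rot: [179.6, -0.2, -101.2]
wrist_force: [-0.5, 0.2, -0.1]
opening: 0.0003
```

```bash
python3 look.py 11; python3 meas.py 11; python3 - <<'E'
from plan import *
p=np.load('pose.npy');im=cv2.imread('pics/top11.png');hsv=cv2.cvtColor(im,cv2.COLOR_BGR2HSV)
m=cv2.inRange(hsv,(12,100,40),(32,255,255));cs,_=cv2.findContours(m,cv2.RETR_EXTERNAL,cv2.CHAIN_APPROX_NONE)
for c in cs:
    if len(c)>30: print(np.round(cv2.fitEllipse(c)[0],1))
for z in (.028,): 
  for d in ((0,0),(.05,.04),(-.05,.04),(-.05,-.04),(.05,-.04)): print(d,proj("top",F2W(p,[-.188+d[0],d[1],z])).round(1))
print("pad shut",proj("scene",F2W(p,[-.11,.169,.193])))
E
```

```text
17.85 [ 1.5840e+01  7.8000e-01  1.0410e+01  1.0005e+02  2.0000e-02 -6.2930e+01] [0.4888 0.1388 0.2922] [ 1.7962e+02 -1.7000e-01 -1.0123e+02] -0.0004642179772285746 [-0.5  0.7  0.3] [-0.03 -0.04 -0.07]
shift tool mm [ 168.72074622 -185.66018867   45.57243087]
17.9 wheel by tool x 1.5723657087647627 [-0.6  0.6 -0.5]
([(30, np.int64(114), -0.005), (90, np.int64(120), -0.023), (150, np.int64(98), -0.022), (210, np.int64(104), -0.005), (270, np.int64(120), 0.014), (330, np.int64(106), 0.008)], np.float64(-0.0055000000000000005))
[309.3 286.2]
[302.4 189.7]
(0, 0) [[311.5 280.5]]
(0.05, 0.04) [[301.5 261.3]]
(-0.05, 0.04) [[294.7 294.7]]
(-0.05, -0.04) [[321.6 300. ]]
(0.05, -0.04) [[328.1 266.5]]
pad shut [[399.5752031  228.24026831]]
```

View pics/a11.png

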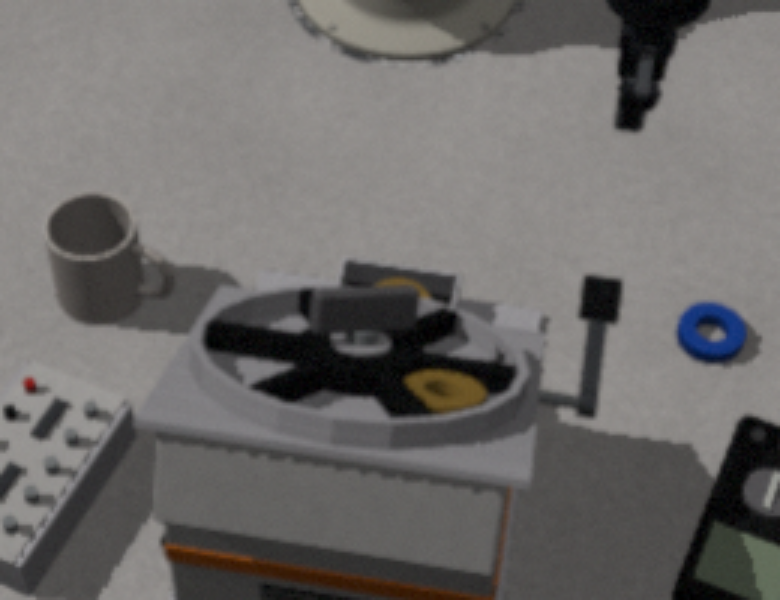

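View pics/b11.png

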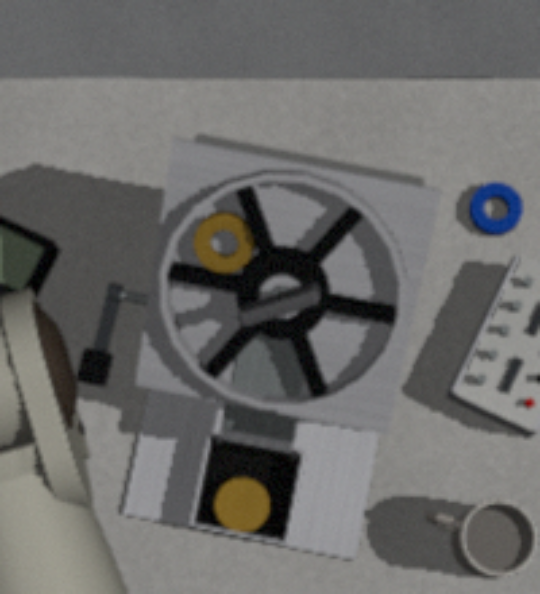

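```bash
python3 -c "
from workcell import bot
print(bot.job_done())"
```

```text
the job is handed in; nothing more can be done
None
```

The job is handed in at about 18 s of the 61 s allowed. The solid disc lies in the delivery tray, and my last checks showed nothing out of place. No verdict was reported.

**What I did:** I gripped the T-bar and turned the wheel about 2.09 rad anticlockwise, which brought the disc over the drop hole. I then let go and pressed the lever pad to its stop with closed fingers, and raised the hand so the lever came back up.

**Before pressing:**
- **Wheel:** it read about 0.01 rad short of the pocket position.
- **Disc:** it sat about 6 mm to the side of the hole's centre, inside the 14 mm limit. That was a little more than the stated 2 to 4 mm of play.

**At the stop:** the vertical force rose sharply to 38 N. This is more than the 12 to 20 N needed to hold the lever there. The arm was clear of everything else.

**Last pictures:**
- **Disc:** in the tray, about 17 mm from its centre toward the front, and not moving between pictures.
- **Ring:** still in its wheel pocket.
- **Flap and lever:** the flap looks shut and the pad is back at its starting pixel.
- **Bystanders:** the mug, breakout box and multimeter look unmoved by eye in the pictures. I did not measure them.

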